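# Microscope stage jog lever to off

## Robot

A 6-joint arm with a two-finger parallel gripper is mounted at the origin on the work surface. World frame = base frame: x ahead of the robot, y to its left, z up, the work surface at z = 0. Lengths are in m, angles in rad, forces in N, time in s.
With the tool pointing down it reaches from about 0.15 to 0.775 m from the base axis. Payload 6.1 kg.
Tool frame: the origin (TCP) lies on the centre line of the jaws, within the pads' length; the fingertips stand 19 mm ahead of it and the grasp point (between the pads) is the TCP; y points along the fingers, x is the direction in which the jaws open and shut, and the axes are right-handed (so a half turn about y gives the same grasp; the last joint's range is limited). The gripper opens to 85 mm and grips with 20 to 120 N. Pads are 22 mm wide; open, the fingers measure 114 mm over their backs; the gripper's body (76 mm by 85 mm) begins 54 mm behind the grasp point. The pads swing forward as they close: fully open they stand 13 mm farther back than shut.
Start: joints at [-1.188, 0.126, -0.04, 1.405, 0, 1.571], TCP at [0.196, -0.487, 0.25] pointing down, gripper open.
Joint ranges: [-2.72, 2.72], [-0.95, 1.95], [-1.27, 1.35], [-1.78, 2.02], [-1.46, 1.47], [-3.14, 3.14]. Speed limits (rad/s): [2.39, 2.39, 3.01, 3.14, 3.14, 3.14].

## Interface

Orientations are given as a unit quaternion [x, y, z, w].
In Python, from rig import r gives the robot as it stands. The module is installed in compiled form; this text tells all that it offers.
- The arm moves only by the tool play_rows, never from a script. Its argument "series" is a list of rows, each an object of numbers: "tx", "ty", "tz": the shift along the tool's x, y, z in m; "twist": the turn about the tool's y in rad. In form: [{"tx": .., "ty": .., "tz": .., "twist": ..}, ...]. A call has 1 to 20 rows; each row shifts and turns the commanded pose from where the row before left it, along the tool's axes as they then stand; what a row does not reach is not made up. A row lasts 1/8 s, in which the tool goes at most 62.5 mm and 10.7 degrees, less where a joint would pass 70% of its speed; a pose out of reach is approached as far as the arm can. A call with a gripper value outside its range is refused whole. "hand" is the closure, from 0 (fully open) to 1 (shut), set as the call begins (left out, the last holds). The fingers move at their own pace and stop on an object; the grip force is fixed at half the most. Time passes only in rows, so rows that do not move let the fingers close. It gives the time, the measured TCP pose, the force and the opening at its end, in the units of the state.
- r.sense(): the state, without advancing time (a new reading comes with each control period).
- r.camera(name): name is "side" or "top" or "wrist"; returns (picture, depth): 480x640x3 uint8, red, green, blue; 480x640 float32, m along the optical axis (not along the pixel's ray), 0 where there is no reading.
- r.calibration(name): a dict with "fx", "fy", "cx", "cy" (pixels), "cam_to_world" (4x4, takes a point from camera to world coordinates); the wrist camera has in their place "hand_eye" (4x4, takes a point from camera to tool coordinates, whose origin is the TCP and whose axes are the tool frame's). Camera axes: x right, y down, z forward; pixel columns grow to the right and rows downward; lengths in m; the calibration is good to about 2 mm. The wrist camera is an equidistant fisheye: a pixel r from the principal point sees the ray r / f radians off the axis. A picture is of the moment at which its call begins: read the wrist's pose just before it. calibration takes no time and is no camera call.
- r.job_done(): hands the job in, once; it reports no verdict.
The state is a dict: "time_s": time; "joints": joint angles; "qd": joint speeds; "tau": joint torques, N m; "ee_pos": TCP position; "eef_rot": TCP orientation; "contact_force": force on the tool from outside, world axes, zero at the start; "moment": the same for the moment, N m; "gripper_width": opening from 0.0 (shut) to 1.0 (fully open).
Only numpy, scipy, OpenCV 4.12 (cv2) and the standard library are available. Lean on these libraries where they do the work, as an engineer would, in place of code of your own. Each camera call takes 0.05 s, during which the arm holds its last target. There are 200 camera calls.

## Task

The motorised microscope stage has been left jogging. Put the orange-knobbed jog lever into its centre off position, standing straight up in the detent, and let go of it. Leave the blue-knobbed focus lever as it is, and don't push the culture flask about.

Things in the scene. Friction and masses are not known exactly. Their poses are not given: they have to be found in the camera images.
- stage_pod: Round grey jog pod, 100 mm across, 43 mm high, fixed, turned any way round. Origin: centre of underside, z up. Its lever pivots about the pod's y axis 35 mm above the origin, swinging in the x-z plane: 9 mm steel stem, orange capsule knob 22 mm in diameter, centre 67 mm and top 90 mm from the pivot. On top: green dot at +x (forward), white dot at -x (reverse), black bars along y.
- stage_lever (a joint): Angle of the orange lever, rad: 0 = upright (off), +0.48 = leaning fully to pod +x (forward), -0.48 = fully to -x. Starts at the forward stop. Sprung detents at these three places: let go within 0.25 rad of upright it snaps upright, beyond 0.3 it springs to the stop. Some 3 to 4 N at the knob moves it out of any detent; pushed too far it jumps to the other side.
- focus_knob (a point): Centre of the blue knob of the focus lever, on a second fixed pod of the same shape and size, also turned any way round, pod centres 210 mm or more apart. That lever leans fully to one side and must stay so. Either pod may be the left or the right one.
- flask: Empty clear culture flask with red screw cap and paper label, lying flat beyond the pods: body 105 x 82 x 32 mm, cap along its own +x reaching 90 mm from the origin. Origin: under the centre of the body, on the bench. Loose, about 80 g. A bystander.
There are look-alikes about, which are no part of the job. What is shaped like the stage_pod but pink or red is not meant.

How it is judged:
At the end, for the whole second after the job is handed in: The orange lever stands at rest within 10 degrees of upright (its centre detent), the blue knob is within 20 mm of where it was, and the flask within 30 mm of where it was (value of joint stage_lever between -0.175 and 0.175 rad and velocity of joint stage_lever between -0.1 and 0.1 rad/s and distance of focus_knob from where it was at the start of the episode below 0.02 m and distance of flask from where it was at the start of the episode below 0.03 m); the robot touches nothing.
It fails at once if the blue focus lever's knob is moved more than 20 mm (distance of focus_knob from where it was at the start of the episode above 0.02 m).
It fails at once if the flask is pushed more than 30 mm (distance of flask from where it was at the start of the episode above 0.03 m).
It also fails if it takes over 29 s, if anything falls off the work surface, if the arm or the gripper's body presses on something with over 40 N, if the wrist force passes 120 N, or if a joint passes its speed limit or range.

## Working session

There is one attempt and no reset: what is moved stays moved. The work goes in short steps, Python scripts to look and compute and a tool call to move; the robot and the scene stay as the last step left them, time stands still between calls to the robot, and variables do not carry over. Pictures are saved under pics/ and viewed, about 8 in all and at most 12, crops included, and the job is handed in when it is done.

Besides the shell and the picture viewer there is one more tool, called after "Request:" as name(argument=value, ...), one argument or row to a line, values as JSON. play_rows: Moves the arm, as the interface text tells. Its arguments: {"type":"object","properties":{"series":{"type":"array","items":{"type":"object","properties":{"tx":{"type":"number"},"ty":{"type":"number"},"tz":{"type":"number"},"twist":{"type":"number"}}}},"hand":{"type":"number"}},"required":["series"]}

```bash
mkdir -p pics; python3 - <<'E'
from rig import r
import cv2,numpy as np
s=r.sense();print(s)
for n in("top","side"):
    p,d=r.camera(n);c=r.calibration(n);print(n,c)
    cv2.imwrite(f"pics/{n}0.png",p[:,:,::-1]);np.savez(f"pics/{n}0.npz",p=p,d=d)
E
```

```text
{'time_s': 0.0, 'joints': array([-1.18797587e+00,  1.26386614e-01, -4.06136588e-02,  1.40542424e+00,
       -1.06720784e-05,  1.57079799e+00]), 'qd': array([-0.00035465,  0.00081688,  0.00022484, -0.0026022 ,  0.00152688,
       -0.00082772]), 'tau': array([-1.01491737e-04, -4.35912287e+01,  3.52924490e+01,  1.70899252e-02,
       -3.52145832e-06, -1.02598958e-05]), 'ee_pos': array([ 0.19595921, -0.4866372 ,  0.24952241]), 'eef_rot': array([-0.58567067,  0.3962262 , -0.39526788,  0.58630877]), 'contact_force': array([ 0.36971261, -0.34374592, -0.80036689]), 'moment': array([-0.022338  , -0.05423853,  0.0326545 ]), 'gripper_width': 1.002070397177246}
top {'fx': 442.34788690218767, 'fy': 442.34788690218767, 'cx': 318.49400671037955, 'cy': 236.84079207672474, 'cam_to_world': array([[-0.02751527, -0.99017016,  0.13713487,  0.4605336 ],
       [-0.99924269,  0.02346898, -0.03103625,  0.06330643],
       [ 0.02751275, -0.13788498, -0.99006605,  0.95267194],
       [ 0.        ,  0.        ,  0.        ,  1.        ]])}
side {'fx': 596.2339522870826, 'fy': 596.2339522870826, 'cx': 307.39559606987, 'cy': 245.88922464435126, 'cam_to_world': array([[-0.79984029, -0.36044572,  0.47993165,  0.10865058],
       [-0.60008138,  0.49696002, -0.62684375,  0.69278774],
       [-0.01256369, -0.78937293, -0.61378541,  0.71488891],
       [ 0.        ,  0.        ,  0.        ,  1.        ]])}
```

View pics/top0.png

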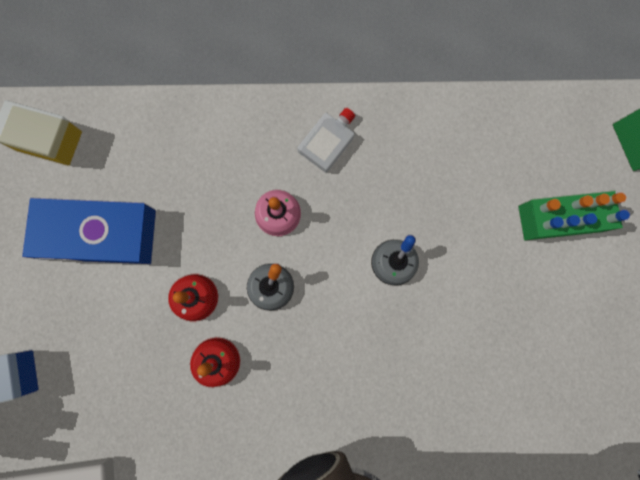

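View pics/side0.png

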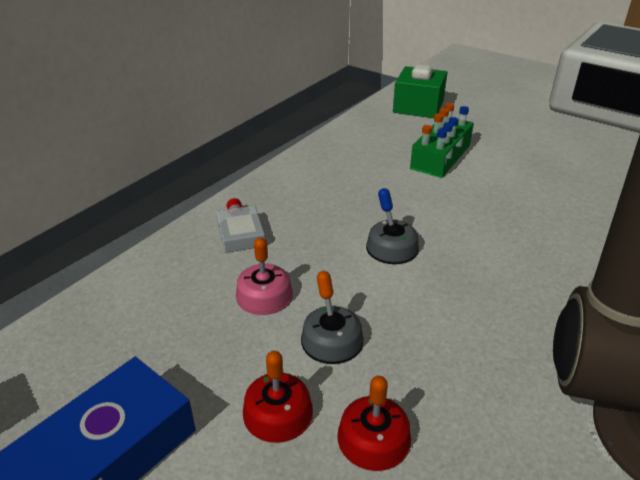

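Both views agree on what could be confused with the target. Top-view pixels:
- **Grey pod, orange knob:** (270,287), side view (332,333). This is the one described.
- **Pink pod, orange knob:** (277,212), not meant.
- **Red pods, orange knobs:** (193,298) and (215,362), not meant.
- **Grey pod, blue knob:** (395,261), the focus lever.
- **Orange-capped tubes in the rack:** about (555–620,200).
- **Flask:** (327,142).

Next I measure the target and check it in a close crop.

```bash
cat >h.py <<'E'
import numpy as np,cv2
from rig import r
def ray(n,u,v):
    c=r.calibration(n);T=c["cam_to_world"]
    d=T[:3,:3]@np.array([(u-c["cx"])/c["fx"],(v-c["cy"])/c["fy"],1]);return T[:3,3],d
def onz(n,u,v,z):
    o,d=ray(n,u,v);return o+d*(z-o[2])/d[2]
def two(a,b):
    (o,d),(p,e)=ray(*a),ray(*b)
    t=np.linalg.lstsq(np.c_[d,-e],p-o,rcond=None)[0]
    A,B=o+d*t[0],p+e*t[1];return (A+B)/2,np.linalg.norm(A-B)
def blobs(p,kind,box,amin=4):
    h=cv2.cvtColor(p,cv2.COLOR_RGB2HSV);H,S,V=h[...,0],h[...,1],h[...,2]
    m={"orange":(H>5)&(H<20)&(S>150)&(V>80),"blue":(H>105)&(H<130)&(S>150),
       "green":(H>40)&(H<85)&(S>80),"white":(S<40)&(V>150),"grey":(S<60)&(V<115)&(V>35)}[kind]
    x0,y0,x1,y1=box;k=np.zeros(m.shape,np.uint8);k[y0:y1,x0:x1]=m[y0:y1,x0:x1]
    n,l,st,c=cv2.connectedComponentsWithStats(k)
    return [(c[i].round(1).tolist(),st[i].tolist()) for i in range(1,n) if st[i][4]>=amin],l
E
python3 - <<'E'
from h import *
B={"top":[(240,255,300,318),(365,230,422,290)],"side":[(297,262,368,365),(360,182,425,265)]}
ims={n:np.load(f"pics/{n}0.npz")["p"] for n in B}
for n in B:
    for b in B[n]:
        for k in("orange","blue","green","white"): print(n,b,k,blobs(ims[n],k,b,3)[0])
out=[]
for n in B:
    for b in B[n]:
        x0,y0,x1,y1=b;out.append(cv2.resize(ims[n][y0:y1,x0:x1],(390,290),interpolation=cv2.INTER_CUBIC))
cv2.imwrite("pics/crop.png",np.vstack([np.hstack(out[:2]),np.hstack(out[2:])])[:,:,::-1])
E
```

```text
top (240, 255, 300, 318) orange [([274.3, 271.3], [269, 264, 12, 16, 144])]
top (240, 255, 300, 318) blue []
top (240, 255, 300, 318) green []
top (240, 255, 300, 318) white [([263.2, 265.4], [240, 255, 60, 43, 909]), ([261.0, 298.3], [260, 297, 3, 3, 7]), ([267.6, 312.4], [240, 300, 60, 18, 553])]
top (365, 230, 422, 290) orange []
top (365, 230, 422, 290) blue [([407.7, 243.3], [401, 236, 14, 16, 139])]
top (365, 230, 422, 290) green [([393.6, 273.6], [392, 272, 4, 4, 13])]
top (365, 230, 422, 290) white [([384.9, 255.8], [365, 230, 57, 60, 1236])]
side (297, 262, 368, 365) orange [([324.4, 284.5], [317, 271, 16, 28, 329])]
side (297, 262, 368, 365) blue []
side (297, 262, 368, 365) green [([324.5, 309.0], [323, 307, 4, 5, 16])]
side (297, 262, 368, 365) white [([303.5, 362.5], [303, 362, 2, 2, 4])]
side (360, 182, 425, 265) orange []
side (360, 182, 425, 265) blue [([384.9, 199.5], [379, 189, 13, 22, 216])]
side (360, 182, 425, 265) green [([403.5, 237.2], [402, 236, 4, 4, 13])]
side (360, 182, 425, 265) white []
```

View pics/crop.png

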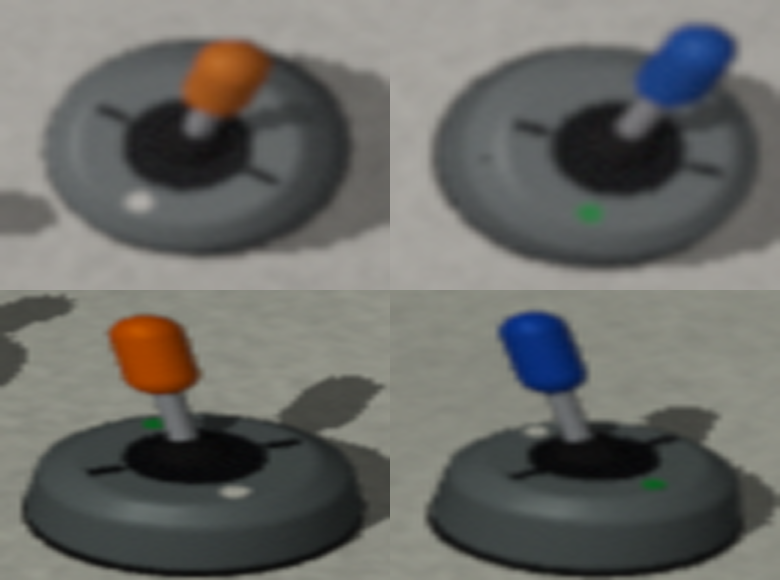

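The crop confirms the choice: grey pod, orange knob, leaning towards the green dot. White dot is at top (261,298) and side (340,333); green dot at side (324.5,309). Next I work out the geometry.

```bash
python3 - <<'E'
from h import *
from scipy.spatial.transform import Rotation as R
np.set_printoptions(precision=4,suppress=True)
wt=onz("top",261,298.3,.043);ws=onz("side",339.8,333.4,.043);g=onz("side",324.5,309,.043)
k,e=two(("top",274.3,271.3),("side",324.4,284.5))
kb,eb=two(("top",407.7,243.3),("side",384.9,199.5))
print("white",wt,ws,"green",g,"centre",(ws+g)/2,"sep",np.linalg.norm(ws-g))
print("knob",k,e,"blue",kb,eb)
# pod outline centre from the top: ellipse of dark region
print("blob top of pod", onz("top",270.5,287,.02), "dir dots",np.degrees(np.arctan2(*(g-ws)[1::-1])),"dir knob",np.degrees(np.arctan2(*(k-(ws+g)/2)[1::-1])), "lean mm",np.linalg.norm((k-(ws+g)/2)[:2]))
s=r.sense();M=R.from_quat(s["eef_rot"]).as_matrix();print(M,s["ee_pos"])
print("knob in tool",M.T@(k-s["ee_pos"]))
E
```

```text
white [0.4634 0.155  0.043 ] [0.4615 0.1532 0.043 ] green [0.512  0.1232 0.043 ] centre [0.4868 0.1382 0.043 ] sep 0.058708406515427
knob [0.5135 0.1232 0.0952] 0.0015991723111670186 blue [ 0.5616 -0.139   0.0948] 0.0017339356436184101
blob top of pod [0.4863 0.1373 0.02  ] dir dots -30.71734243335728 dir knob -29.26738996384583 lean mm 0.03061572191874481
[[ 0.3735 -0.0005  0.9276]
 [-0.9276  0.0013  0.3735]
 [-0.0014 -1.      0.    ]] [ 0.196  -0.4867  0.2496]
knob in tool [-0.447   0.1551  0.5223]
```

The measurements agree with the given sizes:
- Knob height is 95 mm (94 expected) and lean is 31 mm (31 expected).
- The swing axis points at about -30° by both the dots and the knob.

Plan: straddle the knob with open jaws along pod x, half close, shift to centre, open and lift.

Request:
play_rows(
  series=[
    {"tx": -0.037, "tz": 0.0435},
    {"tx": -0.037, "tz": 0.0435},
    {"tx": -0.037, "tz": 0.0435},
    {"tx": -0.037, "tz": 0.0435},
    {"tx": -0.037, "tz": 0.0435},
    {"tx": -0.037, "tz": 0.0435},
    {"tx": -0.037, "tz": 0.0435},
    {"tx": -0.037, "tz": 0.0435},
    {"tx": -0.037, "tz": 0.0435},
    {"tx": -0.037, "tz": 0.0435},
    {"tx": -0.037, "tz": 0.0435},
    {"tx": -0.04, "tz": 0.0435},
    {"twist": -0.166},
    {"twist": -0.166},
    {"twist": -0.166},
    {"twist": -0.166},
    {},
    {},
  ],
  hand=0,
)

```text
validation failed for argument at $.se...
```

```bash
python3 - <<'E'
from h import *
from scipy.spatial.transform import Rotation as R
np.set_printoptions(precision=4,suppress=True)
s=r.sense();M=R.from_quat(s["eef_rot"]).as_matrix();print(s["time_s"],s["ee_pos"],M)
k=np.array([.5135,.1232,.0952]);c=np.array([.4866,.138,.102])
print("heading",np.degrees(np.arctan2(M[1,0],M[0,0])),"knob",M.T@(k-s["ee_pos"]),"upright",M.T@(c-s["ee_pos"]))
p,d=r.camera("wrist");cv2.imwrite("pics/w1.png",p[:,:,::-1])
E
```

```text
0.1 [ 0.196  -0.4867  0.2496] [[ 0.3735 -0.0005  0.9276]
 [-0.9276  0.0013  0.3735]
 [-0.0014 -1.      0.    ]]
heading -68.06549171336421 knob [-0.4469  0.1551  0.5223] upright [-0.4707  0.1483  0.5029]
```

View pics/w1.png

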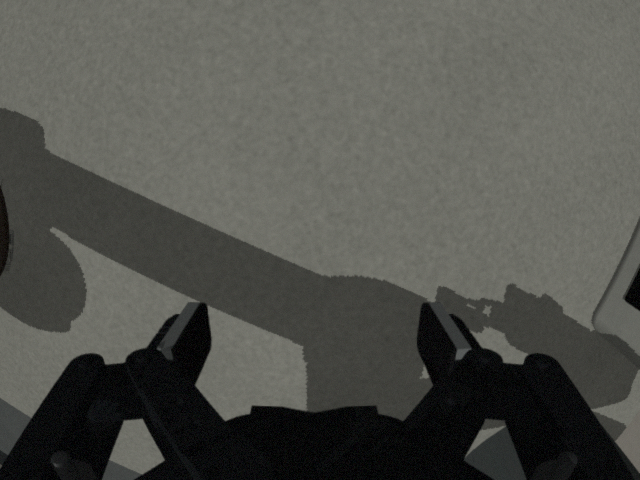

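The picture shows only the bench and the open fingers, at about (190,340) and (445,340). The move was refused before it started, and the arm is still at its start pose. The likely cause is the rows that leave fields out, so I'll resend with every field filled.

Request:
play_rows(
  series=[
    {"tx": -0.037, "ty": 0, "tz": 0.0435, "twist": 0},
    {"tx": -0.037, "ty": 0, "tz": 0.0435, "twist": 0},
    {"tx": -0.037, "ty": 0, "tz": 0.0435, "twist": 0},
    {"tx": -0.037, "ty": 0, "tz": 0.0435, "twist": 0},
    {"tx": -0.037, "ty": 0, "tz": 0.0435, "twist": 0},
    {"tx": -0.037, "ty": 0, "tz": 0.0435, "twist": 0},
    {"tx": -0.037, "ty": 0, "tz": 0.0435, "twist": 0},
    {"tx": -0.037, "ty": 0, "tz": 0.0435, "twist": 0},
    {"tx": -0.037, "ty": 0, "tz": 0.0435, "twist": 0},
    {"tx": -0.037, "ty": 0, "tz": 0.0435, "twist": 0},
    {"tx": -0.037, "ty": 0, "tz": 0.0435, "twist": 0},
    {"tx": -0.04, "ty": 0, "tz": 0.0435, "twist": 0},
    {"tx": 0, "ty": 0, "tz": 0, "twist": -0.166},
    {"tx": 0, "ty": 0, "tz": 0, "twist": -0.166},
    {"tx": 0, "ty": 0, "tz": 0, "twist": -0.166},
    {"tx": 0, "ty": 0, "tz": 0, "twist": -0.166},
    {"tx": 0, "ty": 0, "tz": 0, "twist": 0},
  ],
  hand=0,
)

```text
time_s: 2.28
ee_pos: [0.5132, 0.1227, 0.25]
eef_rot: [0.683, -0.184, 0.184, -0.683]
contact_force: [0.4, 0.2, 0.1]
gripper_width: 1.001
```

```bash
python3 - <<'E'
from h import *
from scipy.spatial.transform import Rotation as R
np.set_printoptions(precision=4,suppress=True)
s=r.sense();M=R.from_quat(s["eef_rot"]).as_matrix();print(s["time_s"],s["ee_pos"])
k=np.array([.5135,.1232,.0952]);c=np.array([.4866,.138,.102])
print("heading",np.degrees(np.arctan2(M[1,0],M[0,0])),"knob",M.T@(k-s["ee_pos"]),"upright",M.T@(c-s["ee_pos"]))
p,d=r.camera("wrist");cv2.imwrite("pics/w2.png",p[:,:,::-1])
E
```

```text
2.275 [0.5132 0.1227 0.25  ]
heading -30.118290986224185 knob [0.     0.1548 0.0007] upright [-0.0307  0.148  -0.    ]
```

View pics/w2.png

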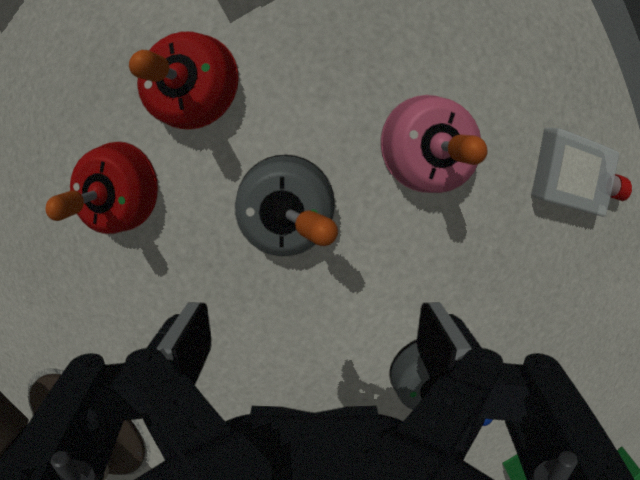

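The grey pod's orange knob at (318,230) is centred between the fingers (columns 190 and 445), and the pod's bars run square to the jaws. The pink and red pods are clear of the gripper, so I descend.

Request:
play_rows(
  series=[
    {"tx": 0, "ty": 0.04, "tz": 0, "twist": 0},
    {"tx": 0, "ty": 0.04, "tz": 0, "twist": 0},
    {"tx": 0, "ty": 0.03, "tz": 0, "twist": 0},
    {"tx": 0, "ty": 0.025, "tz": 0, "twist": 0},
    {"tx": 0, "ty": 0.025, "tz": 0, "twist": 0},
    {"tx": 0, "ty": 0, "tz": 0, "twist": 0},
  ],
  hand=0,
)

```text
time_s: 3.08
ee_pos: [0.5119, 0.1223, 0.0885]
eef_rot: [0.683, -0.185, 0.183, -0.682]
contact_force: [-0.1, -0.2, 0.6]
gripper_width: 0.997
```

Request:
play_rows(
  series=[
    {"tx": 0, "ty": 0, "tz": 0, "twist": 0},
    {"tx": 0, "ty": 0, "tz": 0, "twist": 0},
    {"tx": 0, "ty": 0, "tz": 0, "twist": 0},
    {"tx": 0, "ty": 0, "tz": 0, "twist": 0},
  ],
  hand=0.5,
)

```text
time_s: 3.58
ee_pos: [0.5136, 0.1227, 0.0908]
eef_rot: [-0.683, 0.183, -0.183, 0.683]
contact_force: [-0.7, 0.2, -0.2]
gripper_width: 0.502
```

Request:
play_rows(
  series=[
    {"tx": -0.004, "ty": 0, "tz": 0, "twist": 0},
    {"tx": -0.004, "ty": 0, "tz": 0, "twist": 0},
    {"tx": -0.004, "ty": 0, "tz": 0, "twist": 0},
    {"tx": -0.004, "ty": 0, "tz": 0, "twist": 0},
    {"tx": -0.004, "ty": 0, "tz": 0, "twist": 0},
    {"tx": -0.004, "ty": 0, "tz": 0, "twist": 0},
    {"tx": -0.004, "ty": 0, "tz": 0, "twist": 0},
    {"tx": -0.003, "ty": 0, "tz": 0, "twist": 0},
    {"tx": 0, "ty": 0, "tz": 0, "twist": 0},
    {"tx": 0, "ty": 0, "tz": 0, "twist": 0},
    {"tx": 0, "ty": 0, "tz": 0, "twist": 0},
  ],
  hand=0.5,
)

```text
time_s: 4.95
ee_pos: [0.4866, 0.1381, 0.0903]
eef_rot: [-0.683, 0.183, -0.183, 0.683]
contact_force: [0.8, 0.8, 0.6]
gripper_width: 0.501
```

```bash
python3 - <<'E'
from h import *
p,d=r.camera("side");s=r.sense();print(s["time_s"],s["ee_pos"],s["contact_force"])
cv2.imwrite("pics/s2.png",cv2.resize(p[200:400,220:480],(780,600))[:,:,::-1])
E
```

```text
5.0 [0.48660439 0.1380953  0.09029789] [-0.81357739  0.21544717 -0.59717886]
```

View pics/s2.png

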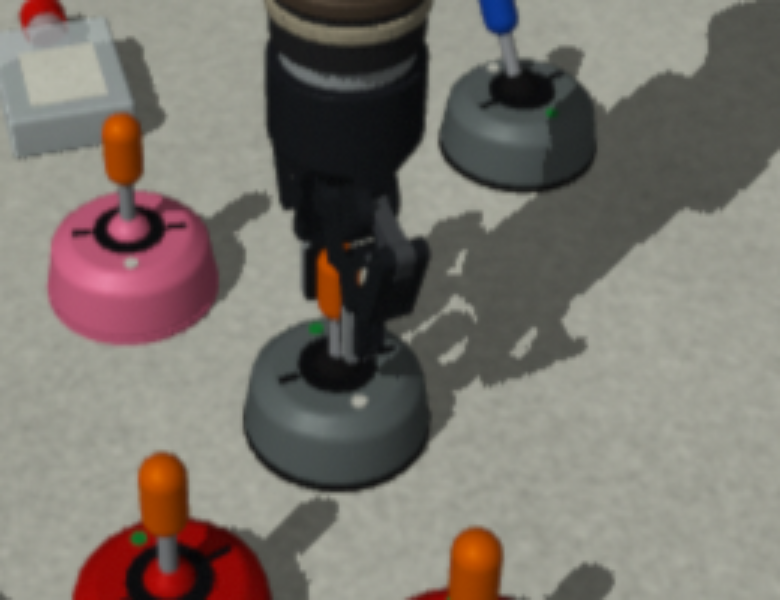

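The stem and knob at crop (335,290) look upright between the fingers, with no significant force. I open, lift and check.

Request:
play_rows(
  series=[
    {"tx": 0, "ty": 0, "tz": 0, "twist": 0},
    {"tx": 0, "ty": 0, "tz": 0, "twist": 0},
    {"tx": 0, "ty": 0, "tz": 0, "twist": 0},
    {"tx": 0, "ty": 0, "tz": 0, "twist": 0},
    {"tx": 0, "ty": -0.02, "tz": 0, "twist": 0},
    {"tx": 0, "ty": -0.03, "tz": 0, "twist": 0},
    {"tx": 0, "ty": -0.04, "tz": 0, "twist": 0},
    {"tx": 0, "ty": -0.04, "tz": 0, "twist": 0},
    {"tx": 0, "ty": -0.04, "tz": 0, "twist": 0},
    {"tx": 0, "ty": 0, "tz": 0.05, "twist": 0},
    {"tx": 0, "ty": 0, "tz": -0.05, "twist": 0},
    {"tx": 0, "ty": 0, "tz": 0, "twist": 0},
    {"tx": 0, "ty": 0, "tz": 0, "twist": 0},
  ],
  hand=0,
)

```text
time_s: 6.62
ee_pos: [0.4866, 0.1381, 0.2606]
eef_rot: [-0.683, 0.183, -0.184, 0.683]
contact_force: [-0.1, 0.5, 0.5]
gripper_width: 1.003
```

```bash
python3 - <<'E'
from h import *
p,d=r.camera("side");s=r.sense();print(s["time_s"],s["ee_pos"],s["contact_force"])
o=blobs(p,"orange",(297,255,368,340))[0];b=blobs(p,"blue",(360,170,425,265))[0];print(o,b)
c=r.calibration("side");T=np.linalg.inv(c["cam_to_world"])
for q in([.4866,.138,.102],[.5135,.1232,.0945]):
    x=T@np.r_[q,1];print("expect",c["fx"]*x[0]/x[2]+c["cx"],c["fy"]*x[1]/x[2]+c["cy"])
a=np.load("pics/side0.npz")["p"][190:260,205:270].astype(int);print("flask diff",np.abs(a-p[190:260,205:270]).mean())
cv2.imwrite("pics/s3.png",cv2.resize(p[160:400,200:480],(700,600))[:,:,::-1])
E
```

```text
6.675 [0.48674969 0.13828095 0.26065364] [ 0.0777883  -0.05240579 -0.28628414]
[([332.2, 293.3], [326, 281, 14, 26, 301])] [([384.9, 199.4], [379, 189, 13, 22, 215])]
expect 332.63143427278607 293.21475589388297
expect 323.8847567191823 284.7348145732311
flask diff 11.501904761904761
```

View pics/s3.png

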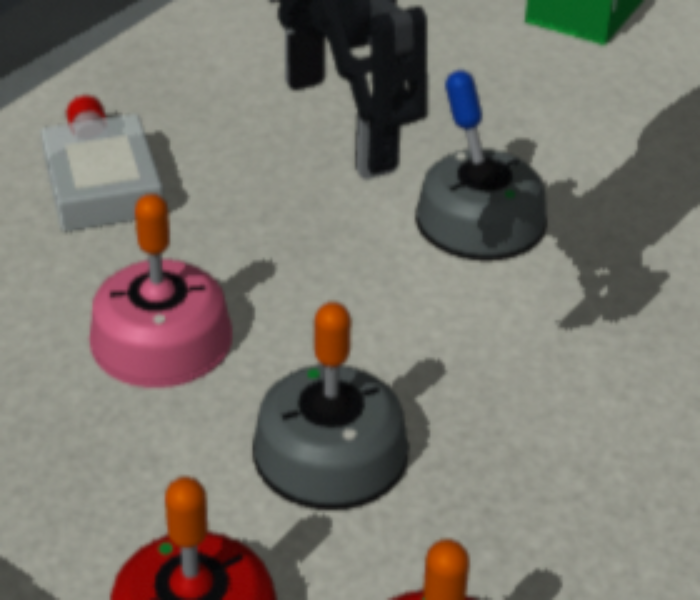

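The lever stands upright at crop (332,345). The flask is at full-image (240,226) with its cap at (234,204), the same place as before. The gripper is clear of everything, so I hand in.

```bash
python3 -c "
from rig import r
r.job_done();print(r.sense()['time_s'])"
```

```text
the job is handed in; nothing more can be done
the job is handed in; nothing more can be done
```

The orange jog lever now stands upright in its centre detent and is released. I handed the job in at about 6.7 s. I straddled the knob with half-closed jaws, shifted it 31 mm to centre along the pod's axis, then opened and lifted clear.

**Last checks (side camera):**
- **Orange knob:** seen at pixel (332.2, 293.3), against (332.6, 293.2) predicted for upright.
- **Blue knob:** within 0.1 pixel of where it started.
- **Flask:** its body and cap are in the same place by eye. A pixel-difference check there gave a mean of 11.5, higher than I expected, and I did not look into it further.
- **Gripper:** clear of everything, with the wrist force near zero.

My first move call was refused before the arm moved, probably because its rows left fields out. I sent it again with every field filled.

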